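Gauge the kitchen pieces and pack them in the tray

ROBOT

A 7-joint arm with a two-finger parallel gripper is mounted at the origin on the work surface. World frame = base frame: x ahead of the robot, y to its left, z up, the work surface at z = 0. Lengths are in m, angles in rad, forces in N, time in s.
With the tool pointing down it reaches from about 0.4 to 0.85 m from the base axis. Payload 4.5 kg.
Tool frame: the origin (TCP) lies at the very end of the fingers, on their centre line; the grasp point (between the pads) lies 19 mm behind it; z points along the fingers, y is the line along which they close (so a half turn about z gives the same grasp; the last joint's range is limited). The gripper opens to 88 mm and grips with 3 to 60 N. Pads are 18 mm wide; open, the fingers measure 123 mm over their backs; the gripper's body (75 mm by 187 mm) begins 45 mm behind the grasp point.
Start: joints at [1.209, 0.689, -0.195, 1.565, 0.157, 0.902, -0.215], TCP at [0.241, -0.577, 0.239] pointing down, gripper open.
Joint ranges: [-3.01, 3.01], [-0.46, 2.08], [-1.47, 1.51], [0.13, 2.56], [-1, 4.14], [0.04, 2.09], [-2.66, 2.66]. Speed limits (rad/s): [2.57, 2.57, 3.14, 3.14, 3.14, 3.14, 3.14].

INTERFACE

Orientations are given as a unit quaternion [x, y, z, w].
In Python, from plant import r gives the robot as it stands. The module is installed in compiled form; this text tells all that it offers.
- The arm moves only by the shell command python3 -m pendant 'ROWS' [FORCE]. ROWS is JSON, one flat list of numbers, 7 for each row, row after row: the opening, from 0 (shut) to 1 (fully open), then the shift along the tool's x, y, z scaled (see below), then the turn, a rotation vector about the tool's x, y, z scaled (see below). A call has 1 to 12 rows; each row is the pose to reach, as a shift and turn from the pose commanded when the call began, along the tool's axes at that moment; what a row does not reach only later rows make up. The controller multiplies each number of a shift by 0.15 m and each number of a turn by pi/2 rad. A row lasts 1/10 s, in which the tool goes at most 50 mm and 8.59 degrees, less where a joint would pass 70% of its speed; a pose out of reach is approached as far as the arm can. A call with a number of a shift or a turn outside -1 to 1 is refused whole. A call with a gripper value outside its range is refused whole. The fingers move at their own pace and stop on an object; FORCE is the grip in N (left out, the last holds). Time passes only in rows, so rows that repeat a pose let the fingers close. It gives the time, the measured TCP pose, the force, the opening and the grip force at its end, in the units of the state.
- r.get_state(): the state, without advancing time (a new reading comes with each control period).
- r.snapshot(name): name is "side" or "top"; returns a dict with "img" (480x640x3 uint8, red, green, blue), "mtx" (3x3 intrinsics, pixels), "cam_to_world" (4x4, takes a point from camera to world coordinates). Camera axes: x right, y up, looking along -z (the intrinsics and any distortion apply to the point x, -y, -z); pixel columns grow to the right and rows downward; lengths in m; the calibration is good to about 2 mm. A picture is of the moment at which its call begins. There is no depth.
- r.finish_job(): hands the job in; it is judged then, once.
The state is a dict: "clock": time; "q": joint angles; "qd": joint speeds; "joint_torque": joint torques, N m; "tool_pos": TCP position; "eef_rot": TCP orientation; "contact_force": force on the tool from outside, world axes, zero at the start; "moment": the same for the moment, N m; "opening": opening from 0.0 (shut) to 1.0 (fully open); "finger_force": force on a finger pad.
Only numpy, scipy, OpenCV 4.12 (cv2) and the standard library are available. Lean on these libraries where they do the work, as an engineer would, in place of code of your own. Each camera call takes 0.05 s, during which the arm holds its last target. There are 200 camera calls.

TASK

Two or three of these pieces stand on the granite ledge: wooden mould, oblong tin, grinding stone, round canister. Check them on the bench gauge one at a time, the longest first and so on down (mould, tin, stone, canister): stand the piece upright on the bed with its length across it, slide the jaw gently shut on its width until the sprung anvil visibly gives by some 4 to 10 mm, keep it pressed for about a second, then open the jaw and stand the piece upright on the floor of the steel tray. Leave the jaw fully open and do not shift or knock over any other kitchenware.

Things in the scene. Friction and masses are not known exactly. Their poses are not given: they have to be found in the camera images.
- gauge: Fixed bench gauge (a big caliper): aluminium bed 300 x 120 mm, top 6 mm over the ledge. Origin: centre of its underside. x runs along the bed from the sliding jaw (-x end, nearer the robot) to the sprung anvil (+x end), y across. Free bed between jaw and anvil up to 130 mm, middle at x = 15 mm. Behind the anvil, from x = 110 to 146 mm, a fixed grey housing, top 26 mm over the ledge.
- jaw: Sliding steel jaw, 60 mm wide, top 22 mm above the bed, with a black tab. Origin: middle of the lower edge of its face, on the bed's top; axes as the gauge's. In the gauge's frame its x is -50 mm fully open and grows as it slides shut along +x, by up to 115 mm (free bed = 80 mm minus its x). Stays where left (friction 1.5 N). May start partly shut.
- jaw_grip (a point): Black upright tab on the jaw, by which it is slid: 20 mm thick along the gauge's x, 30 mm wide, top 94 mm above the ledge. This point is on the tab's axis, 76 mm above the ledge, 45 mm behind the jaw's face. Pinch it from above with fingers closing along the gauge's x, or push it.
- anvil: Sprung anvil facing the jaw, 60 mm wide, top 22 mm above the bed. Origin: as the jaw's, on its face. In the gauge's frame x = 80 mm at rest; pressed, it gives along +x against 800 N/m (4 mm is 3 N; stop at 20 mm) and a brass pin comes out behind the housing: so contact force shows. A piece is gauged when jaw and anvil both press it with over 2 N for 0.4 s; never over 25 N.
- tray: Fixed open steel tray 280 (its x) x 170 (its y) x 25 mm high, walls and floor 5 mm thick. Origin: centre of its underside.
- mould: Wooden sweet mould, an oblong block with three round carvings on top: 42 mm wide (its x), 130 mm long (its y), 50 mm high, 0.14 to 0.28 kg. Origin: centre of its underside, z up. Absent in some starts.
- tin: Closed oblong steel tin: 54 mm wide (its x), 105 mm long (its y), 56 mm high, 0.14 to 0.28 kg. Origin: centre of its underside, z up. Absent in some starts.
- stone: Grey stone grinding block: 48 mm wide (its x), 80 mm long (its y), 50 mm high, 0.3 to 0.65 kg. Origin: centre of its underside, z up. Absent in some starts.
- canister: Closed round steel canister, standing: 58 mm diameter, 64 mm high, 0.14 to 0.28 kg; its width is its diameter and it counts as the shortest piece. Origin: centre of its underside, z up. Absent in some starts.
- katori: Small steel bowl, 90 mm across, 40 mm high; bystander. Origin: centre of its underside.
- saltjar: Glass jar with white cap, 64 mm diameter, 90 mm high; bystander. Origin: centre of its underside.
- tumbler: Steel tumbler, 72 mm across, 90 mm high; bystander. Origin: centre of its underside.

How it is judged:
On the way, in this order (a step that is already met when the one before it is completed fails the run):
1. the wooden mould (if there is one) stands upright between the jaws and is pressed by jaw and anvil across its width with more than 2 N for 0.4 s (contact force between each of jaw, anvil and mould above 2 N and angle between mould's own z axis and vertical below 0.2 rad and angle between the y axis of mould and the y axis of gauge, either way round below 0.2 rad), for 0.4 s.
2. the oblong steel tin (if there is one) stands upright between the jaws and is pressed by jaw and anvil across its width with more than 2 N for 0.4 s (contact force between each of jaw, anvil and tin above 2 N and angle between tin's own z axis and vertical below 0.2 rad and angle between the y axis of tin and the y axis of gauge, either way round below 0.2 rad), for 0.4 s.
3. the grinding stone (if there is one) stands upright between the jaws and is pressed by jaw and anvil across its width with more than 2 N for 0.4 s (contact force between each of jaw, anvil and stone above 2 N and angle between stone's own z axis and vertical below 0.2 rad and angle between the y axis of stone and the y axis of gauge, either way round below 0.2 rad), for 0.4 s.
4. the round canister (if there is one) stands upright between the jaws and is pressed by jaw and anvil across its width with more than 2 N for 0.4 s (contact force between each of jaw, anvil and canister above 2 N and angle between canister's own z axis and vertical below 0.2 rad), for 0.4 s.
At the end, for the whole second after the job is handed in: Every piece present stands upright (within 0.15 rad) on the tray's floor (underside less than 15 mm above the tray's underside), its centre within 125 mm (x) and 70 mm (y) of the tray's centre, at rest; the jaw is back within 15 mm of fully open (x of jaw in the frame of gauge below -0.035 m and x of mould in the frame of tray between -0.125 and 0.125 m and y of mould in the frame of tray between -0.07 and 0.07 m and z of mould in the frame of tray between -0.005 and 0.015 m and angle between each of mould, tin, stone, canister's own z axis and vertical below 0.15 rad and linear speed of each of mould, tin, stone, canister below 0.02 m/s and x of tin in the frame of tray between -0.125 and 0.125 m and y of tin in the frame of tray between -0.07 and 0.07 m and z of tin in the frame of tray between -0.005 and 0.015 m and x of stone in the frame of tray between -0.125 and 0.125 m and y of stone in the frame of tray between -0.07 and 0.07 m and z of stone in the frame of tray between -0.005 and 0.015 m and x of canister in the frame of tray between -0.125 and 0.125 m and y of canister in the frame of tray between -0.07 and 0.07 m and z of canister in the frame of tray between -0.005 and 0.015 m); the robot touches nothing.
It fails at once if a bystander is shifted by more than 40 mm (distance of any of katori, saltjar, tumbler from where it was at the start of the episode above 0.04 m).
It fails at once if a bystander is knocked over (angle between any of katori, saltjar, tumbler's own z axis and vertical above 0.5 rad).
It fails at once if a piece is squeezed by the jaw with more than 25 N (contact force between jaw and mould above 25 N or contact force between jaw and tin above 25 N or contact force between jaw and stone above 25 N or contact force between jaw and canister above 25 N).
Of mould, tin, stone, canister only 2 to 3 are there at a start; the rules pass over those that are not, and their reading is None.
At some moment in a run one of mould, tin, stone, canister may be knocked a few centimetres aside while the robot is not near it.
It also fails if it takes over 210 s, if anything falls off the work surface, if the arm or the gripper's body presses on something with over 40 N, if the wrist force passes 120 N, or if a joint passes its speed limit or range.

## Working session

There is one attempt and no reset: what is moved stays moved. The work goes in short steps, Python scripts to look and compute and a shell command to move; the robot and the scene stay as the last step left them, time stands still between calls to the robot, and variables do not carry over. Pictures are saved under pics/ and viewed, at most 18 in all, crops included, and the job is handed in when it is done.

```bash
mkdir -p pics
python3 - <<'E'
from plant import r
import cv2,numpy as np
for n in("top","side"):
    s=r.snapshot(n); cv2.imwrite(f"pics/{n}0.png",s["img"][:,:,::-1]); print(n,s["mtx"].round(1).tolist(),s["cam_to_world"].round(4).tolist(), [k for k in s])
print(r.get_state())
E
```

```text
top [[601.7, 0.0, 315.7], [0.0, 601.7, 242.0], [0.0, 0.0, 1.0]] [[0.0583, 0.9773, -0.2038, 0.2673], [-0.9983, 0.0579, -0.0083, -0.0351], [0.0037, 0.2039, 0.979, 1.361], [0.0, 0.0, 0.0, 1.0]] ['img', 'mtx', 'cam_to_world']
side [[560.3, 0.0, 322.7], [0.0, 560.3, 237.4], [0.0, 0.0, 1.0]] [[-0.9476, 0.1774, -0.2657, 0.2021], [-0.3195, -0.5335, 0.7831, 0.9811], [-0.0028, 0.8269, 0.5623, 0.7855], [0.0, 0.0, 0.0, 1.0]] ['img', 'mtx', 'cam_to_world']
{'clock': 0.1, 'q': array([ 1.20879615,  0.68989705, -0.19452324,  1.56620991,  0.15727787,
        0.90250918, -0.21507174]), 'qd': array([-0.00053847, -0.00176098, -0.00028778, -0.00322378,  0.00083259,
       -0.00085501, -0.00019207]), 'joint_torque': array([-3.34018689e-03, -5.28504145e+01, -1.27165888e+00, -1.53837615e+01,
       -5.26222587e-02,  2.02019452e-03,  5.22093114e-05]), 'tool_pos': array([ 0.24071813, -0.57617984,  0.23800025]), 'eef_rot': array([ 9.80472470e-01,  1.96654689e-01, -2.09818240e-04, -7.90217965e-04]), 'contact_force': array([ 0.14617943,  0.3834119 , -0.62761528]), 'moment': array([-0.02836709, -0.0102426 , -0.07382787]), 'finger_force': 0.0, 'opening': 1.0018433123985266}
```

View pics/top0.png

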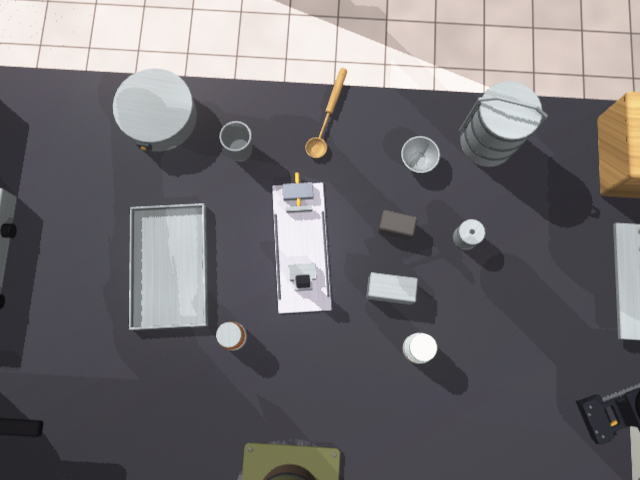

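View pics/side0.png

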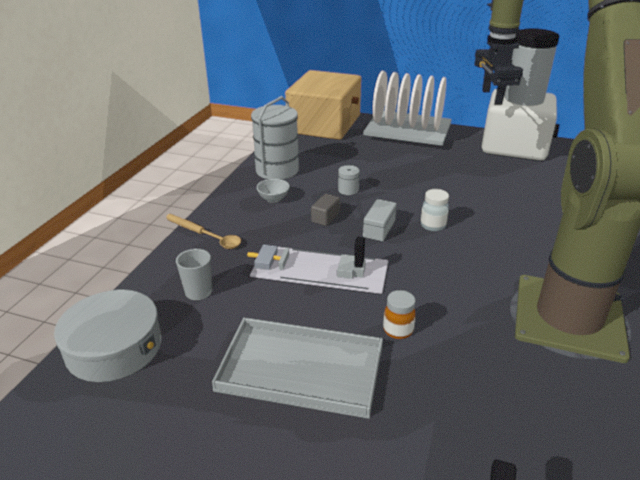

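The top view shows the gauge at (302,248) with the jaw tab at (303,281), the tray at (168,267), the tin at (392,288), the stone at (398,223) and the canister at (469,234). The bystanders are the katori (420,155), the saltjar (420,348) and the tumbler (236,138). There is also a loose orange jar at (231,336). The mould is absent.

```bash
cat > h.py <<'E'
from plant import r
import cv2,numpy as np
from scipy.spatial.transform import Rotation as R
def ray(s,uv):
    uv=np.atleast_2d(np.array(uv,float)); M=s["mtx"];T=s["cam_to_world"]
    p=(np.linalg.inv(M)@np.c_[uv,np.ones(len(uv))].T).T*[1,-1,-1]
    return T[:3,3],p@T[:3,:3].T
def cast(s,uv,z):
    o,d=ray(s,uv); return o+d*((z-o[2])/d[:,2:])
def proj(s,P):
    T=np.linalg.inv(s["cam_to_world"]);p=np.atleast_2d(P)@T[:3,:3].T+T[:3,3]
    p=p*[1,-1,-1];q=p@s["mtx"].T;return q[:,:2]/q[:,2:]
def rect(P):  # metric min-area rect: centre, sizes, long axis angle
    c,(a,b),_=x=cv2.minAreaRect(P[:,:2].astype(np.float32)*1000)
    B=cv2.boxPoints(x);e=[B[1]-B[0],B[2]-B[1]];l=max(e,key=np.linalg.norm)
    return np.round(c,1),np.round(sorted((a,b)),1),round(np.degrees(np.arctan2(l[1],l[0]))%180,1)
def blob(s,roi,z,lo,hi=256,save=None):
    x0,y0,x1,y1=roi;g=cv2.cvtColor(s["img"],cv2.COLOR_RGB2GRAY)[y0:y1,x0:x1]
    m=((g>=lo)&(g<hi)).astype(np.uint8)
    c=max(cv2.findContours(m,0,1)[0],key=cv2.contourArea).reshape(-1,2)+[x0,y0]
    return c,rect(cast(s,c,z))
def move_to(pos,yaw):
    """print scaled shift/turn (tool axes) from current measured pose to pos, tool down with its y axis at yaw deg (mod 180)"""
    st=r.get_state();Rc=R.from_quat(st["eef_rot"]);best=None
    for k in(0,180):
        a=np.radians(yaw+k);y=np.array([np.cos(a),np.sin(a),0]);z=np.array([0,0,-1.]);x=np.cross(y,z)
        rv=(Rc.inv()*R.from_matrix(np.c_[x,y,z])).as_rotvec()
        if best is None or np.linalg.norm(rv)<np.linalg.norm(best):best=rv
    sh=Rc.inv().apply(np.array(pos)-st["tool_pos"])
    print("shift",(sh/.15).round(3),"turn",(best/(np.pi/2)).round(3),"at",st["tool_pos"].round(4),"q7",st["q"][6].round(2),"open",round(float(st["opening"]),3),"F",st["contact_force"].round(1))
E
python3 - <<'E'
from h import *
s=r.snapshot("top");g=cv2.cvtColor(s["img"],cv2.COLOR_RGB2GRAY)
for n,roi,z,lo,hi in[("tin",(355,262,430,315),.056,110,256),("stone",(370,203,425,243),.05,55,256),("can",(450,216,490,256),.064,150,256),("bed",(262,172,340,322),.006,195,256),("tray",(120,195,215,340),.025,100,256),("tab",(290,268,315,295),.094,0,50),("jar",(400,330,440,370),.09,190,256),("katori",(395,130,445,178),.04,120,256),("orange",(212,318,250,355),.09,130,256)]:
    c,q=blob(s,roi,z,lo,hi);print(n,q)
cv2.imwrite("pics/crop1.png",cv2.resize(s["img"][170:320,260:500,::-1],None,fx=3.3,fy=3.3,interpolation=cv2.INTER_CUBIC))
E
```

```text
tin (array([ 449.6, -195.5]), array([ 54.7, 107.4]), np.float32(86.2))
stone (array([ 595.8, -203.7]), array([ 89.9, 123.7]), np.float32(93.4))
can (array([ 582.6, -366.7]), array([54.4, 55.8]), np.float32(93.4))
bed (array([537.7,  10.4]), array([118.1, 298. ]), np.float32(6.9))
tray (array([473.8, 306. ]), array([173.3, 281.6]), np.float32(6.5))
tab (array([436.8,  -3.6]), array([ 8.1, 25.8]), np.float32(102.9))
jar (array([ 322. , -254.3]), array([57.5, 66.7]), np.float32(91.6))
katori (array([ 764.5, -252.9]), array([87.8, 88.6]), np.float32(93.4))
orange (array([324.1, 147.1]), array([50.1, 51.9]), np.float32(4.8))
```

View pics/crop1.png

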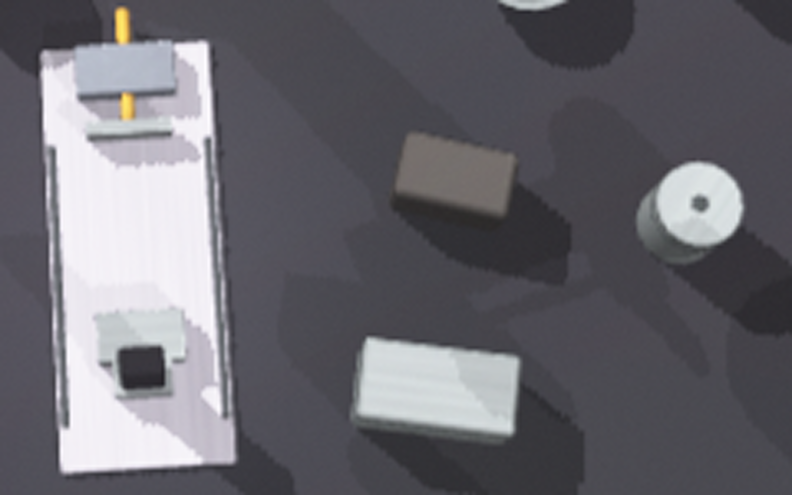

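Run:
```python
from h import *
s=r.snapshot("top")
C=lambda a:np.array(a)/3.3+[260,170]
P=cast(s,C([[410,132],[516,152],[505,212],[398,193]]),.05);print("stone corners",P.round(3)[:,:2].tolist(),rect(P),"mean",P.mean(0))
P=cast(s,C([[366,338],[520,354],[514,434],[358,416]]),.056);print("tin corners",rect(P))
i=s["img"].astype(int);m=((i[...,0]-i[...,2]>4)).astype(np.uint8);m[:200]=0;m[245:]=0;m[:,:370]=0;m[:,430:]=0
c=max(cv2.findContours(m,0,1)[0],key=cv2.contourArea).reshape(-1,2);print("stone mask",rect(cast(s,c,.05)))
a=np.radians(6.7);G=np.array([.5377,.0104]);
def g(p): d=p[:2]-G;return np.array([d@[np.cos(a),np.sin(a)],d@[-np.sin(a),np.cos(a)]])*1000
print("tab top",g(cast(s,C([142,367]),.094)[0]),"jaw edge",g(cast(s,C([140,309]),.028)[0]),"anvil face",g(cast(s,C([130,138]),.028)[0]),"housing",g(cast(s,C([126,92]),.026)[0]))
t=r.snapshot("side")
for n,p in[("tin",[.4496,-.1955,.056]),("stone",[.5858,-.2037,.05]),("can",[.5826,-.3667,.064]),("bed",[.5377,.0104,.006]),("tray",[.4738,.306,.005])]:print(n,proj(t,p).round(0))
```

```text
stone corners [[0.623, -0.174], [0.613, -0.246], [0.571, -0.24], [0.58, -0.167]] (array([ 596.3, -206.7]), array([43.7, 74. ]), np.float32(82.3)) mean [ 0.59649258 -0.20675576  0.05      ]
tin corners (array([ 449.6, -198.7]), array([ 53.4, 103.2]), np.float32(86.8))
stone mask (array([ 596. , -204.8]), array([45.8, 78.4]), np.float32(79.5))
tab top [-93.99004177  -1.91749892] jaw edge [-44.82115463  -2.10715421] anvil face [75.5281998  -1.68105826] housing [109.27673965  -0.63389504]
tin [[380. 210.]]
stone [[329. 202.]]
can [[348. 169.]]
bed [[320. 267.]]
tray [[301. 365.]]
```

Run:
```python
from h import *
move_to([.4496,-.197,.17],-3.5)
```

```text
shift [ 2.259 -1.797  0.457] turn [-0.    -0.    -0.709] at [ 0.2409 -0.5764  0.2383] q7 -0.22 open 1.001 F [-0.7 -0.3 -0.5]
```

```bash
python3 -m pendant '[1,0.25,-0.2,0,0,0,0, 1,0.5,-0.4,0,0,0,0, 1,0.75,-0.6,0,0,0,0, 1,1,-0.8,0,0,0,0, 1,1,-0.8,0,0,0,0, 1,1,-0.8,0,0,0,0]' 40 && python3 -m pendant '[1,0.25,-0.2,0,0,0,-0.09, 1,0.5,-0.4,0,0,0,-0.18, 1,0.75,-0.6,0,0,0,-0.27, 1,1,-0.8,0,0,0,-0.36, 1,1,-0.8,0,0,0,-0.45, 1,1,-0.8,0,0,0,-0.54, 1,1,-0.8,0,0,0,-0.63, 1,1,-0.8,0,0,0,-0.709, 1,1,-0.8,0,0,0,-0.709,1,1,-0.8,0,0,0,-0.709]' 40
python3 - <<'E'
from h import *
s=r.snapshot("top")
for lo in(110,130,150):print(blob(s,(355,262,430,315),.056,lo)[1])
move_to([.4496,-.197,.03],-3.5)
E
```

```text
clock: 0.85
tool_pos: [0.334, -0.4073, 0.2389]
eef_rot: [0.98, 0.198, 0.0, 0.0]
contact_force: [-0.5, -0.5, -0.2]
opening: 0.999
finger_force: 0.0
clock: 1.85
tool_pos: [0.4249, -0.241, 0.2386]
eef_rot: [0.73, 0.683, -0.0, 0.0]
contact_force: [-0.3, -0.1, -0.1]
opening: 1.002
finger_force: 0.0
(array([ 449.6, -195.8]), array([ 54.7, 107.5]), np.float32(86.2))
(array([ 449.6, -197. ]), array([ 53.3, 104.3]), np.float32(86.2))
(array([ 450.1, -197.1]), array([ 52.2, 103.2]), np.float32(86.0))
shift [0.302 0.145 1.391] turn [-0.     0.    -0.003] at [ 0.425  -0.2407  0.2386] q7 -0.05 open 1.002 F [0.5 0.2 0. ]
```

```bash
python3 -m pendant '[1,0.3,0.148,0.2,0,0,0, 1,0.3,0.148,0.5,0,0,0, 1,0.3,0.148,0.8,0,0,0, 1,0.3,0.148,0.93,0,0,0, 1,0.3,0.148,0.93,0,0,0, 1,0.3,0.148,0.93,0,0,0]' 40 && python3 -m pendant '[1,0,0,0.15,0,0,0, 1,0,0,0.3,0,0,0, 1,0,0,0.4,0,0,0, 1,0,0,0.46,0,0,0, 1,0,0,0.46,0,0,0,1,0,0,0.46,0,0,0, 0,0,0,0.46,0,0,0, 0,0,0,0.46,0,0,0, 0,0,0,0.46,0,0,0, 0,0,0,0.46,0,0,0, 0,0,0,0.46,0,0,0, 0,0,0,0.46,0,0,0]' 40
```

```text
clock: 2.5
tool_pos: [0.4505, -0.1963, 0.0996]
eef_rot: [0.729, 0.685, -0.0, 0.0]
contact_force: [-0.6, -0.2, -0.2]
opening: 0.998
finger_force: 0.0
clock: 3.7
tool_pos: [0.4505, -0.1961, 0.0304]
eef_rot: [0.728, 0.685, 0.0, 0.0]
contact_force: [0.3, -0.1, 1.9]
opening: 0.607
finger_force: 40.0
```

```bash
python3 -m pendant '[0,0,0,-0.1,0,0,0, 0,0,0,-0.3,0,0,0, 0,0,0,-0.5,0,0,0, 0,0,0,-0.7,0,0,0, 0,0,0,-0.8,0,0,0, 0,0,0,-0.8,0,0,0, 0,0,0,-0.8,0,0,0]'
python3 - <<'E'
from h import *
a=np.radians(6.8)
move_to([.5377+.018*np.cos(a),.0104+.018*np.sin(a),.15],6.8)
E
```

```text
clock: 4.4
tool_pos: [0.4495, -0.1961, 0.1496]
eef_rot: [0.729, 0.685, -0.0, -0.0]
contact_force: [-0.6, -0.4, -2.0]
opening: 0.602
finger_force: 40.0
shift [ 1.432  0.62  -0.003] turn [-0.001 -0.    -0.115] at [ 0.4495 -0.1961  0.1496] q7 -0.27 open 0.602 F [-0.6 -0.4 -2. ]
```

```bash
python3 -m pendant '[0,0.2,0.09,0,0,0,-0.02, 0,0.45,0.2,0,0,0,-0.05, 0,0.7,0.3,0,0,0,-0.08, 0,0.9,0.4,0,0,0,-0.115, 0,0.9,0.4,0,0,0,-0.115, 0,0.9,0.4,0,0,0,-0.115]' >/dev/null
python3 - <<'E'
from h import *
a=np.radians(6.8)
move_to([.5377+.018*np.cos(a),.0104+.018*np.sin(a),.15],6.8)
E
```

```text
shift [ 0.478  0.315 -0.01 ] turn [-0.002 -0.     0.002] at [ 0.5174 -0.0643  0.1486] q7 -0.36 open 0.608 F [-0.1  0.  -3.3]
```

```bash
python3 -m pendant '[0,0.25,0.16,0,0,0,0, 0,0.478,0.315,0,0,0,0, 0,0.478,0.315,0,0,0,0, 0,0.478,0.315,0,0,0,0, 0,0.478,0.315,0.2,0,0,0, 0,0.478,0.315,0.4,0,0,0, 0,0.478,0.315,0.55,0,0,0, 0,0.478,0.315,0.65,0,0,0, 0,0.478,0.315,0.7,0,0,0, 0,0.478,0.315,0.7,0,0,0]'
python3 - <<'E'
from h import *
a=np.radians(6.8)
move_to([.5377+.018*np.cos(a),.0104+.018*np.sin(a),.0365],6.8)
s=r.snapshot("side");cv2.imwrite("pics/s1.png",cv2.resize(s["img"][180:330,200:440,::-1],None,fx=3,fy=3))
E
```

```text
clock: 6.0
tool_pos: [0.5553, 0.0097, 0.0441]
eef_rot: [0.664, 0.747, -0.002, -0.001]
contact_force: [0.0, -0.7, -2.6]
opening: 0.605
finger_force: 40.0
shift [0.018 0.004 0.051] turn [-0.002  0.001 -0.001] at [0.5553 0.0097 0.0441] q7 -0.55 open 0.605 F [ 0.  -0.7 -2.6]
```

View pics/s1.png

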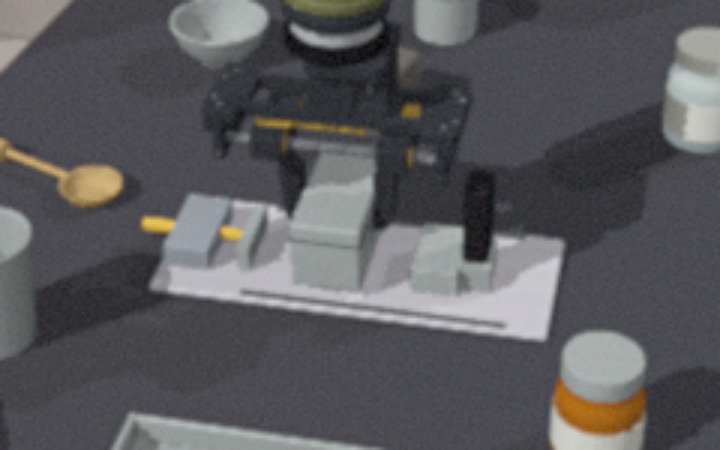

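The side view shows the tin at (335,230) held upright between the anvil (250,240) and the jaw (440,258), with the fingers clear of both. Next I lower it, release and lift.

```bash
python3 -m pendant '[0,0.01,0,0.03,0,0,0, 0,0.018,0.004,0.055,0,0,0, 0,0.018,0.004,0.055,0,0,0, 0.8,0.018,0.004,0.055,0,0,0, 0.8,0.018,0.004,0.055,0,0,0, 0.8,0.018,0.004,0.055,0,0,0, 0.8,0.018,0.004,-0.1,0,0,0, 0.8,0.018,0.004,-0.35,0,0,0, 0.8,0.018,0.004,-0.6,0,0,0, 0.8,0.018,0.004,-0.6,0,0,0,0.8,0.018,0.004,-0.6,0,0,0]'
python3 - <<'E'
from h import *
a=np.radians(6.8)
move_to([.5377-.095*np.cos(a),.0104-.095*np.sin(a),.125],6.8)
s=r.snapshot("top");print(blob(s,(265,165,340,320),.094,0,45)[1])
cv2.imwrite("pics/t2.png",cv2.resize(s["img"][165:320,240:360,::-1],None,fx=3.5,fy=3.5))
E
```

```text
clock: 7.15
tool_pos: [0.5575, 0.0144, 0.136]
eef_rot: [0.664, 0.748, 0.001, 0.001]
contact_force: [-0.1, 0.4, 0.3]
opening: 0.799
finger_force: 0.0
shift [-0.011 -0.767  0.072] turn [0.001 0.    0.   ] at [0.5575 0.0144 0.136 ] q7 -0.47 open 0.799 F [-0.1  0.4  0.3]
(array([587.4,  35.3]), array([51.8, 80.7]), np.float32(179.0))
```

View pics/t2.png

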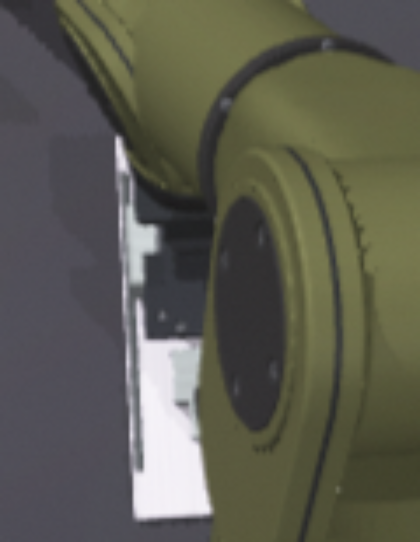

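The arm hides most of the gauge from above, but the tin at (150,240) stands and the jaw is at (185,370). I now go to the tab.

```bash
python3 -m pendant '[0.8,0,-0.25,0,0,0,0, 0.8,0,-0.5,0,0,0,0, 0.8,0,-0.767,0,0,0,0, 0.8,0,-0.767,0,0,0,0, 0.8,0,-0.767,0,0,0,0, 0.8,0,-0.767,0,0,0,0, 0.8,0,-0.767,0.2,0,0,0, 0.8,0,-0.767,0.4,0,0,0, 0.8,0,-0.767,0.527,0,0,0, 0.8,0,-0.767,0.527,0,0,0]'
python3 - <<'E'
from h import *
a=np.radians(6.8)
move_to([.5377-.095*np.cos(a),.0104-.095*np.sin(a),.057],6.8)
s=r.snapshot("side");cv2.imwrite("pics/s2.png",cv2.resize(s["img"][200:320,230:430,::-1],None,fx=3.5,fy=3.5))
E
```

```text
clock: 8.2
tool_pos: [0.443, 0.0014, 0.0538]
eef_rot: [0.663, 0.748, -0.001, -0.001]
contact_force: [0.1, -0.3, -0.4]
opening: 0.8
finger_force: 0.0
shift [-0.015  0.    -0.021] turn [-0.002  0.     0.001] at [0.443  0.0014 0.0538] q7 -0.71 open 0.8 F [ 0.1 -0.3 -0.4]
```

View pics/s2.png

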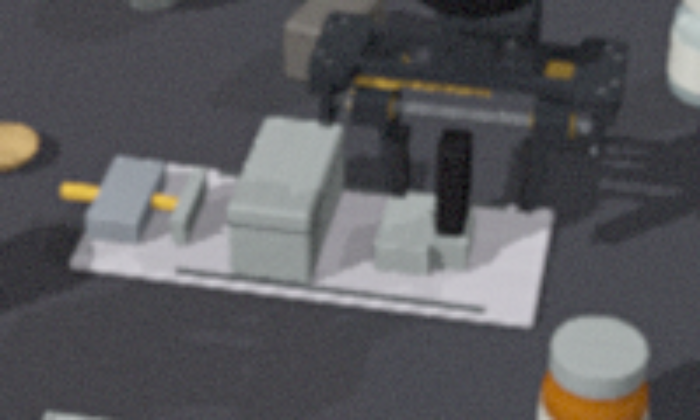

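The tab at (453,180) is centred between the open fingers, and the tin stands free at (285,200). I pinch the tab and slide the jaw.

```bash
python3 -m pendant '[0,0,0,0,0,0,0, 0,0,0,0,0,0,0, 0,0,0,0,0,0,0, 0,0,0,0,0,0,0, 0,0,0,0,0,0,0, 0,0,0,0,0,0,0]' 25 && python3 -m pendant '[0,0,0.04,0,0,0,0, 0,0,0.08,0,0,0,0, 0,0,0.12,0,0,0,0, 0,0,0.16,0,0,0,0, 0,0,0.2,0,0,0,0, 0,0,0.24,0,0,0,0, 0,0,0.28,0,0,0,0, 0,0,0.32,0,0,0,0, 0,0,0.36,0,0,0,0, 0,0,0.4,0,0,0,0, 0,0,0.44,0,0,0,0, 0,0,0.48,0,0,0,0]'
```

```text
clock: 8.85
tool_pos: [0.4438, 0.001, 0.0565]
eef_rot: [0.664, 0.748, 0.001, 0.001]
contact_force: [1.4, -0.2, 0.8]
opening: 0.281
finger_force: 0.5
clock: 10.05
tool_pos: [0.5133, 0.0094, 0.0563]
eef_rot: [0.664, 0.748, -0.001, -0.001]
contact_force: [-4.0, -0.1, 6.8]
opening: 0.222
finger_force: 25.0
```

```bash
python3 -m pendant '[0,0,0.01,0,0,0,0, 0,0,0.02,0,0,0,0, 0,0,0.03,0,0,0,0, 0,0,0.04,0,0,0,0, 0,0,0.04,0,0,0,0]'
python3 - <<'E'
from h import *
s=r.snapshot("side");cv2.imwrite("pics/s3.png",cv2.resize(s["img"][200:320,230:430,::-1],None,fx=3.5,fy=3.5))
E
```

```text
clock: 10.55
tool_pos: [0.5194, 0.0102, 0.0563]
eef_rot: [0.664, 0.748, -0.001, -0.001]
contact_force: [-3.4, -0.0, 5.8]
opening: 0.226
finger_force: 25.0
```

View pics/s3.png

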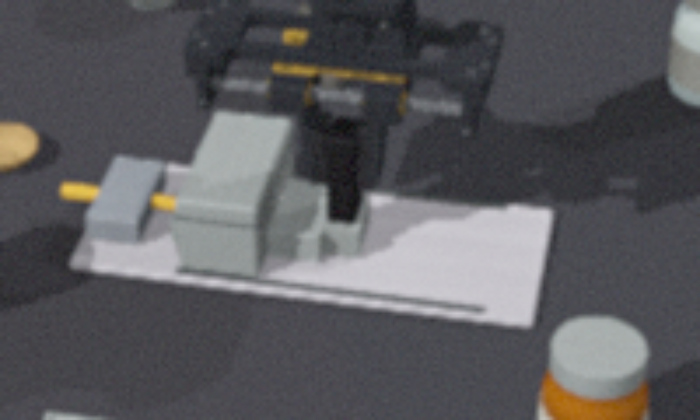

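The tin at (225,210) is right against the anvil, and the pin end at (62,190) has not moved yet. I press on in small steps.

```bash
python3 -m pendant '[0,0,0.01,0,0,0,0, 0,0,0.02,0,0,0,0, 0,0,0.03,0,0,0,0, 0,0,0.04,0,0,0,0, 0,0,0.05,0,0,0,0, 0,0,0.05,0,0,0,0]'
python3 - <<'E'
from h import *
s=r.snapshot("side");cv2.imwrite("pics/s4.png",cv2.resize(s["img"][200:320,230:430,::-1],None,fx=3.5,fy=3.5))
E
```

```text
clock: 11.2
tool_pos: [0.524, 0.0107, 0.0563]
eef_rot: [0.664, 0.748, -0.003, -0.002]
contact_force: [-8.8, 0.7, 11.6]
opening: 0.224
finger_force: 25.1
```

View pics/s4.png

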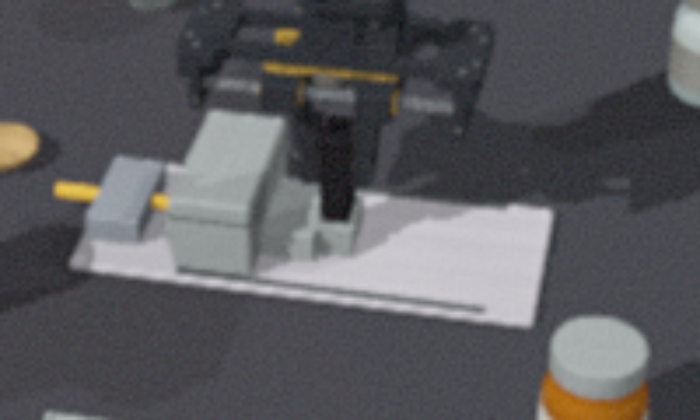

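The pin end moved from (62,190) to (55,190), so the anvil has given about 3 to 4 mm. I push a bit more and hold.

```bash
python3 -m pendant '[0,0,0.01,0,0,0,0, 0,0,0.02,0,0,0,0, 0,0,0.025,0,0,0,0, 0,0,0.025,0,0,0,0, 0,0,0.025,0,0,0,0, 0,0,0.025,0,0,0,0, 0,0,0.025,0,0,0,0, 0,0,0.025,0,0,0,0, 0,0,0.025,0,0,0,0, 0,0,0.025,0,0,0,0, 0,0,0.025,0,0,0,0, 0,0,0.025,0,0,0,0]'
python3 - <<'E'
from h import *
for n,u in(("s3",0),("now",1)):
    i=r.snapshot("side")["img"] if u else cv2.resize(cv2.imread("pics/s3.png")[:,:,::-1],(200,120),interpolation=cv2.INTER_AREA)
    if u:i=i[200:320,230:430]
    i=i.astype(int);w=np.clip(i[40:75,:40,0]-i[40:75,:40,2]-40,0,100)
    x=np.where(w.sum(0)>20)[0];print(n,x.min(),w.sum(0)[x.min()-1:x.min()+4],w.sum())
E
```

```text
clock: 12.45
tool_pos: [0.5258, 0.0109, 0.0563]
eef_rot: [0.663, 0.748, -0.004, -0.003]
contact_force: [-12.3, 0.2, 15.6]
opening: 0.225
finger_force: 25.1
s3 0 [] 6346
now 0 [] 7683
```

```bash
cat >> h.py <<'E'
def pin(s=None):
    """pin tip beyond housing, side image: column where yellow begins (subpixel), mm give from axis-length of exposed pin"""
    s=s or r.snapshot("side");i=s["img"][248:262,240:265].astype(float);w=np.clip((i[...,0]-i[...,2])/100,0,1).max(0)
    return np.round(w,2)
E
python3 - <<'E'
from h import *
print(pin())
i=cv2.resize(cv2.imread("pics/s3.png")[:,:,::-1],(200,120),interpolation=cv2.INTER_AREA);f=np.zeros((480,640,3),np.uint8);f[200:320,230:430]=i
print(pin(dict(img=f)))
s=r.snapshot("side");a=np.radians(6.8)
for d in(170,180):print(proj(s,[.5377+d/1000*np.cos(a),.0104+d/1000*np.sin(a),.02]))
E
```

```text
[0.   0.   0.   0.   0.46 1.   1.   1.   1.   1.   1.   1.   1.   1.
 1.   1.   1.   1.   0.4  0.   0.   0.   0.   0.   0.  ]
[0.   0.   0.   0.   0.   0.   0.19 0.81 1.   1.   1.   1.   1.   1.
 1.   1.   1.   1.   0.4  0.   0.   0.   0.   0.   0.  ]
[[248.95153554 252.93866764]]
[[244.86302639 252.43516034]]
```

The pin tip shows about 6 mm of give, and I have held it for over 1 s. Now I open the jaw and lift off.

```bash
python3 -m pendant '[0,0,-0.02,0,0,0,0, 0,0,-0.06,0,0,0,0, 0,0,-0.12,0,0,0,0, 0,0,-0.18,0,0,0,0, 0,0,-0.25,0,0,0,0, 0,0,-0.32,0,0,0,0, 0,0,-0.4,0,0,0,0, 0,0,-0.47,0,0,0,0, 0,0,-0.53,0,0,0,0, 0,0,-0.57,0,0,0,0, 0,0,-0.585,0,0,0,0, 0,0,-0.585,0,0,0,0]' && python3 -m pendant '[0.8,0,0,0,0,0,0, 0.8,0,0,0,0,0,0, 0.8,0,0,0,0,0,0, 0.8,0,0,-0.15,0,0,0, 0.8,0,0,-0.35,0,0,0, 0.8,0,0,-0.55,0,0,0, 0.8,0,0,-0.55,0,0,0, 0.8,0,0,-0.55,0,0,0]'
python3 - <<'E'
from h import *
s=r.snapshot("side");cv2.imwrite("pics/s5.png",cv2.resize(s["img"][200:320,230:430,::-1],None,fx=3.5,fy=3.5))
a=np.radians(6.8)
for gx in(53,):move_to([.5377+gx/1000*np.cos(a),.0104+gx/1000*np.sin(a),.135],6.8)
E
```

```text
clock: 13.8
tool_pos: [0.4445, 0.001, 0.0562]
eef_rot: [0.664, 0.748, 0.0, 0.0]
contact_force: [2.0, 0.3, 3.6]
opening: 0.224
finger_force: 25.0
clock: 14.6
tool_pos: [0.4444, 0.0009, 0.1389]
eef_rot: [0.664, 0.748, 0.0, 0.0]
contact_force: [-0.5, -0.1, -0.8]
opening: 0.8
finger_force: 0.0
shift [-0.011  0.982  0.021] turn [-0.  0.  0.] at [0.4439 0.0008 0.1382] q7 -0.63 open 0.803 F [-0.9  0.6  0.1]
```

View pics/s5.png

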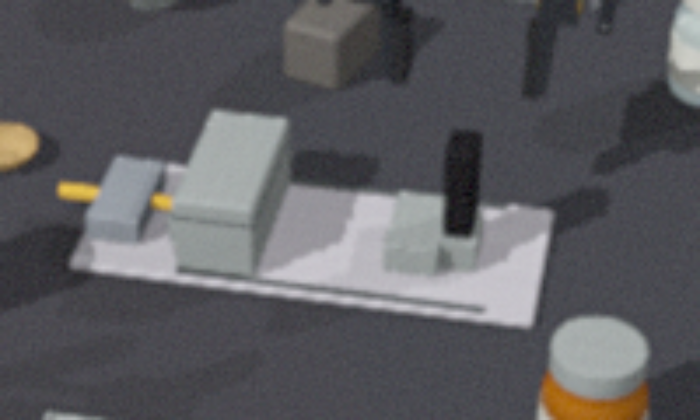

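The tin stands at (230,190) against the anvil, and the jaw is back open. I fetch the tin, keeping the fingers above the anvil top.

```bash
python3 -m pendant '[0.9,-0.01,0.25,0,0,0,0, 0.9,-0.01,0.5,0,0,0,0, 0.9,-0.01,0.75,0,0,0,0, 0.9,-0.01,0.99,0,0,0,0, 0.9,-0.01,0.99,0,0,0,0, 0.9,-0.01,0.99,0,0,0,0, 0.9,-0.01,0.99,0.2,0,0,0, 0.9,-0.01,0.99,0.4,0,0,0, 0.9,-0.01,0.99,0.6,0,0,0, 0.9,-0.01,0.99,0.68,0,0,0, 0.9,-0.01,0.99,0.68,0,0,0, 0.9,-0.01,0.99,0.68,0,0,0]' && python3 -m pendant '[0,0,0,0,0,0,0, 0,0,0,0,0,0,0, 0,0,0,0,0,0,0, 0,0,0,0,0,0,0, 0,0,0,0,0,0,0, 0,0,0,-0.15,0,0,0, 0,0,0,-0.4,0,0,0, 0,0,0,-0.6,0,0,0, 0,0,0,-0.6,0,0,0, 0,0,0,-0.6,0,0,0]' 40
python3 - <<'E'
from h import *
a=np.radians(6.5)
for d in(-95,):move_to([.4738+d/1000*np.cos(a),.306+d/1000*np.sin(a),.13],6.5)
E
```

```text
clock: 15.85
tool_pos: [0.5917, 0.0175, 0.0373]
eef_rot: [0.664, 0.748, 0.0, 0.0]
contact_force: [0.3, -0.1, 0.0]
opening: 0.902
finger_force: 0.0
clock: 16.85
tool_pos: [0.5914, 0.0169, 0.1262]
eef_rot: [0.664, 0.748, -0.0, -0.0]
contact_force: [-0.6, -0.6, -3.9]
opening: 0.611
finger_force: 40.0
shift [ 2.01  -1.182 -0.025] turn [-0.     0.     0.004] at [0.5914 0.0169 0.1262] q7 -0.48 open 0.611 F [-0.6 -0.6 -3.9]
```

```bash
python3 -m pendant '[0,0.2,-0.12,-0.1,0,0,0, 0,0.45,-0.25,-0.1,0,0,0, 0,0.7,-0.4,-0.1,0,0,0, 0,1,-0.59,-0.1,0,0,0, 0,1,-0.59,-0.1,0,0,0, 0,1,-0.59,-0.1,0,0,0]' >/dev/null && python3 -m pendant '[0,0.25,-0.15,0,0,0,0, 0,0.5,-0.3,0,0,0,0, 0,0.75,-0.45,0,0,0,0, 0,1,-0.59,0,0,0,0, 0,1,-0.59,0,0,0,0, 0,1,-0.59,0,0,0,0]'
python3 - <<'E'
from h import *
a=np.radians(6.5)
for d in(-95,):move_to([.4738+d/1000*np.cos(a),.306+d/1000*np.sin(a),.037],6.5)
E
```

```text
clock: 18.05
tool_pos: [0.3807, 0.2934, 0.1408]
eef_rot: [0.664, 0.748, -0.001, 0.0]
contact_force: [1.1, -0.3, -2.4]
opening: 0.607
finger_force: 40.0
shift [ 0.014 -0.006  0.692] turn [-0.001  0.001  0.004] at [0.3807 0.2934 0.1408] q7 -1.14 open 0.607 F [ 1.1 -0.3 -2.4]
```

```bash
python3 -m pendant '[0,0.014,0,0.2,0,0,0, 0,0.014,0,0.4,0,0,0, 0,0.014,0,0.55,0,0,0, 0,0.014,0,0.64,0,0,0, 0,0.014,0,0.695,0,0,0, 0,0.014,0,0.695,0,0,0, 0,0.014,0,0.695,0,0,0, 0.85,0.014,0,0.695,0,0,0, 0.85,0.014,0,0.695,0,0,0, 0.85,0.014,0,0.695,0,0,0, 0.85,0.014,0,0.5,0,0,0, 0.85,0.014,0,0.2,0,0,0]' && python3 -m pendant '[1,-0.2,0.1,-0.3,0,0,0, 1,-0.45,0.25,-0.3,0,0,0, 1,-0.7,0.4,-0.3,0,0,0, 1,-1,0.59,-0.3,0,0,0, 1,-1,0.59,-0.3,0,0,0, 1,-1,0.59,-0.3,0,0,0]'
python3 - <<'E'
from h import *
s=r.snapshot("top");t=r.snapshot("side")
cv2.imwrite("pics/c6.png",np.hstack([cv2.resize(s["img"][...,::-1],(400,300)),cv2.resize(t["img"][...,::-1],(400,300))]))
i=s["img"].astype(int);m=((i[...,0]-i[...,2]>4)&(i[...,0]<140)).astype(np.uint8);m[:150]=0;m[300:]=0;m[:,:340]=0;m[:,480:]=0
for c in cv2.findContours(m,0,1)[0]:
    if cv2.contourArea(c)>200:print("stone mask",rect(cast(s,c.reshape(-1,2),.05)))
print("can",blob(s,(450,216,490,256),.064,150)[1])
move_to([.596,-.205,.14],-10)
E
```

```text
clock: 19.25
tool_pos: [0.379, 0.2953, 0.111]
eef_rot: [0.663, 0.748, -0.002, 0.0]
contact_force: [0.2, 0.9, 0.0]
opening: 0.851
finger_force: 0.0
clock: 19.85
tool_pos: [0.4867, 0.1559, 0.1566]
eef_rot: [0.665, 0.747, -0.0, 0.0]
contact_force: [-0.1, 0.4, 0.5]
opening: 1.003
finger_force: 0.0
stone mask (array([ 595.5, -204.8]), array([46.2, 78.9]), np.float32(80.5))
can (array([ 581.5, -366.7]), array([55.6, 55.6]), np.float32(137.4))
shift [-2.498  0.441  0.109] turn [-0.    -0.001  0.188] at [0.4851 0.159  0.1568] q7 -0.82 open 0.999 F [-0.5  0.  -1. ]
```

View pics/c6.png

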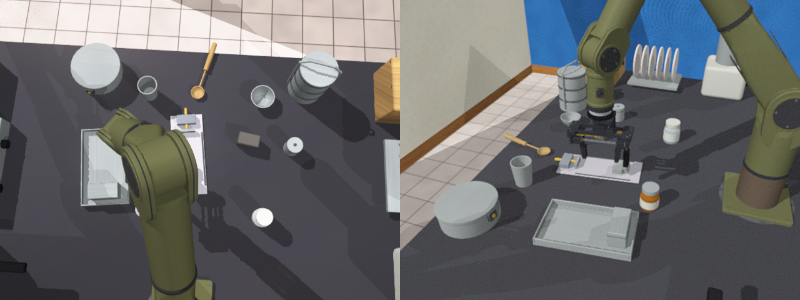

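The side view shows the tin standing in the tray at (620,222), and stone and canister unmoved. Next is the stone.

```bash
python3 -m pendant '[1,-0.3,0.05,0,0,0,0.05, 1,-0.6,0.1,0,0,0,0.1, 1,-0.85,0.15,0,0,0,0.14, 1,-1,0.18,0,0,0,0.183, 1,-1,0.18,0,0,0,0.183, 1,-1,0.18,0,0,0,0.183]'>/dev/null; python3 -m pendant '[1,-0.3,0,0,0,0,0, 1,-0.6,0,0,0,0,0, 1,-0.85,0,0,0,0,0, 1,-1,0,0,0,0,0, 1,-1,0,0,0,0,0,1,-1,0,0,0,0,0]'
python3 - <<'E'
from h import *
move_to([.596,-.2055,.025],-9)
E
```

```text
clock: 21.15
tool_pos: [0.5059, -0.1328, 0.1569]
eef_rot: [0.763, 0.647, 0.001, -0.001]
contact_force: [0.4, -0.3, 0.3]
opening: 0.999
finger_force: 0.0
shift [-0.382  0.671  0.879] turn [ 0.    -0.001 -0.005] at [ 0.5059 -0.1328  0.1569] q7 -0.5 open 0.999 F [ 0.4 -0.3  0.3]
```

```bash
python3 -m pendant '[1,-0.15,0.25,0,0,0,0, 1,-0.3,0.5,0,0,0,0, 1,-0.382,0.671,0,0,0,0, 1,-0.382,0.671,0,0,0,0, 1,-0.382,0.671,0.15,0,0,0, 1,-0.382,0.671,0.35,0,0,0, 1,-0.382,0.671,0.55,0,0,0, 1,-0.382,0.671,0.72,0,0,0, 1,-0.382,0.671,0.82,0,0,0, 1,-0.382,0.671,0.87,0,0,0, 1,-0.382,0.671,0.87,0,0,0, 1,-0.382,0.671,0.87,0,0,0]'; python3 -m pendant '[0,0,0,0,0,0,0, 0,0,0,0,0,0,0, 0,0,0,0,0,0,0, 0,0,0,0,0,0,0, 0,0,0,0,0,0,0, 0,0,0,0,0,0,0]' 55;python3 -m pendant '[0,0,0,-0.1,0,0,0, 0,0,0,-0.3,0,0,0, 0,0,0,-0.5,0,0,0, 0,0,0,-0.7,0,0,0, 0,0,0,-0.8,0,0,0, 0,0,0,-0.8,0,0,0]'
python3 - <<'E'
from h import *
a=np.radians(6.8)
move_to([.5387+.018*np.cos(a),.0104+.018*np.sin(a),.15],6.8)
E
```

```text
clock: 22.35
tool_pos: [0.596, -0.2086, 0.0272]
eef_rot: [0.764, 0.646, 0.001, 0.001]
contact_force: [-0.2, 0.6, 0.7]
opening: 1.001
finger_force: 0.0
clock: 22.95
tool_pos: [0.5964, -0.2094, 0.0266]
eef_rot: [0.764, 0.645, 0.001, 0.001]
contact_force: [2.1, -0.2, -0.3]
opening: 0.538
finger_force: 55.0
clock: 23.55
tool_pos: [0.5958, -0.2093, 0.1481]
eef_rot: [0.764, 0.645, 0.001, 0.001]
contact_force: [0.3, 0.1, -6.5]
opening: 0.543
finger_force: 55.0
shift [ 1.414 -0.505 -0.014] turn [ 0.002  0.    -0.183] at [ 0.5958 -0.2093  0.1481] q7 -0.33 open 0.543 F [ 0.3  0.1 -6.5]
```

```bash
python3 -m pendant '[0,0.2,-0.07,0,0,0,-0.03, 0,0.45,-0.16,0,0,0,-0.08, 0,0.7,-0.25,0,0,0,-0.13, 0,0.95,-0.34,0,0,0,-0.183, 0,0.95,-0.34,0,0,0,-0.183, 0,0.95,-0.34,0,0,0,-0.183]' >/dev/null
python3 - <<'E'
from h import *
a=np.radians(6.8)
move_to([.5387+.018*np.cos(a),.0104+.018*np.sin(a),.034],6.8)
E
```

```text
shift [ 0.482 -0.01   0.739] turn [-0.002 -0.     0.002] at [ 0.5673 -0.059   0.1448] q7 -0.39 open 0.54 F [ 0.1 -0.7 -5.9]
```

```bash
python3 -m pendant '[0,0.25,0,0,0,0,0, 0,0.482,-0.01,0,0,0,0, 0,0.482,-0.01,0,0,0,0, 0,0.482,-0.01,0,0,0,0, 0,0.482,-0.01,0.2,0,0,0, 0,0.482,-0.01,0.4,0,0,0, 0,0.482,-0.01,0.55,0,0,0, 0,0.482,-0.01,0.64,0,0,0, 0,0.482,-0.01,0.68,0,0,0, 0,0.482,-0.01,0.68,0,0,0]'
python3 - <<'E'
from h import *
a=np.radians(6.8)
move_to([.5387+.018*np.cos(a),.0104+.018*np.sin(a),.0335],6.8)
E
```

```text
clock: 25.15
tool_pos: [0.5586, 0.0105, 0.0437]
eef_rot: [0.664, 0.748, -0.001, 0.0]
contact_force: [-0.5, -0.5, -5.0]
opening: 0.54
finger_force: 55.0
shift [ 0.015 -0.011  0.068] turn [-0.001  0.    -0.   ] at [0.5586 0.0105 0.0437] q7 -0.63 open 0.54 F [-0.5 -0.5 -5. ]
```

```bash
python3 -m pendant '[0,0.015,-0.011,0.03,0,0,0, 0,0.015,-0.011,0.07,0,0,0, 0,0.015,-0.011,0.07,0,0,0, 0.76,0.015,-0.011,0.07,0,0,0, 0.76,0.015,-0.011,0.07,0,0,0, 0.76,0.015,-0.011,0.07,0,0,0, 0.76,0.015,-0.011,-0.1,0,0,0, 0.76,0.015,-0.011,-0.35,0,0,0, 0.76,0.015,-0.011,-0.6,0,0,0, 0.76,0.015,-0.011,-0.6,0,0,0,0.76,0.015,-0.011,-0.6,0,0,0]'
python3 - <<'E'
from h import *
move_to([.4442,.0005,.056],6.8)
E
```

```text
clock: 26.25
tool_pos: [0.5573, 0.0133, 0.1351]
eef_rot: [0.664, 0.748, 0.001, 0.001]
contact_force: [0.3, 0.4, -0.7]
opening: 0.76
finger_force: 0.0
shift [ 0.005 -0.76   0.526] turn [0.002 0.    0.   ] at [0.5573 0.0133 0.1351] q7 -0.54 open 0.76 F [ 0.3  0.4 -0.7]
```

```bash
python3 -m pendant '[0.8,0,-0.25,0,0,0,0, 0.8,0,-0.5,0,0,0,0, 0.8,0,-0.76,0,0,0,0, 0.8,0,-0.76,0,0,0,0, 0.8,0,-0.76,0,0,0,0, 0.8,0,-0.76,0,0,0,0, 0.8,0,-0.76,0.2,0,0,0, 0.8,0,-0.76,0.4,0,0,0, 0.8,0,-0.76,0.52,0,0,0, 0.8,0,-0.76,0.52,0,0,0]' && python3 -m pendant '[0,0,0,0,0,0,0, 0,0,0,0,0,0,0, 0,0,0,0,0,0,0, 0,0,0,0,0,0,0, 0,0,0,0,0,0,0, 0,0,0,0,0,0,0]' 25 && python3 -m pendant '[0,0,0.04,0,0,0,0, 0,0,0.08,0,0,0,0, 0,0,0.12,0,0,0,0, 0,0,0.16,0,0,0,0, 0,0,0.2,0,0,0,0, 0,0,0.24,0,0,0,0, 0,0,0.28,0,0,0,0, 0,0,0.32,0,0,0,0, 0,0,0.36,0,0,0,0, 0,0,0.4,0,0,0,0, 0,0,0.44,0,0,0,0, 0,0,0.48,0,0,0,0]' && python3 -m pendant '[0,0,0.02,0,0,0,0, 0,0,0.04,0,0,0,0, 0,0,0.06,0,0,0,0, 0,0,0.08,0,0,0,0, 0,0,0.1,0,0,0,0, 0,0,0.11,0,0,0,0, 0,0,0.12,0,0,0,0, 0,0,0.12,0,0,0,0]';python3 - <<'E'
from h import *
print(pin())
s=r.snapshot("side");cv2.imwrite("pics/s7.png",cv2.resize(s["img"][200:320,230:430,::-1],None,fx=3.5,fy=3.5))
E
```

```text
clock: 27.25
tool_pos: [0.4438, 0.0004, 0.0539]
eef_rot: [0.663, 0.749, -0.001, -0.001]
contact_force: [-0.5, 0.1, 0.7]
opening: 0.799
finger_force: 0.0
clock: 27.85
tool_pos: [0.4436, -0.0002, 0.0564]
eef_rot: [0.664, 0.748, 0.0, 0.0]
contact_force: [-0.3, 0.1, -0.5]
opening: 0.276
finger_force: 0.0
clock: 29.05
tool_pos: [0.5123, 0.0082, 0.0563]
eef_rot: [0.664, 0.748, -0.002, -0.001]
contact_force: [-8.5, -0.7, 10.8]
opening: 0.226
finger_force: 25.0
clock: 29.85
tool_pos: [0.5289, 0.0102, 0.0563]
eef_rot: [0.664, 0.748, -0.003, -0.002]
contact_force: [-10.2, -0.9, 13.0]
opening: 0.224
finger_force: 25.1
[0.   0.   0.   0.   0.   0.33 1.   1.   1.   1.   1.   1.   1.   1.
 1.   1.   1.   1.   0.4  0.   0.   0.   0.   0.   0.  ]
```

View pics/s7.png

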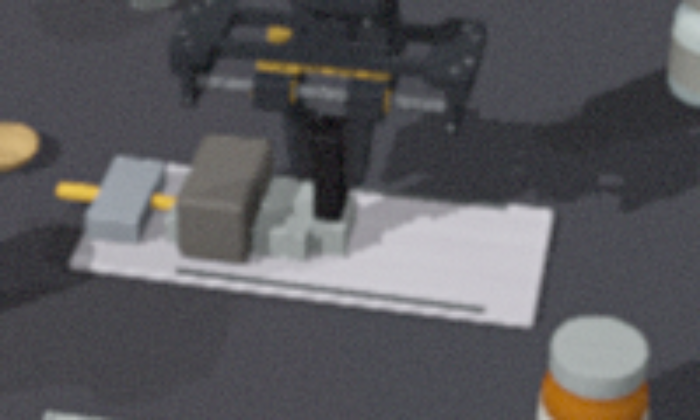

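The stone at (225,200) sits squarely against the anvil, and the pin shows about 3 mm of give. I push a bit more and hold.

```bash
python3 -m pendant '[0,0,0.01,0,0,0,0, 0,0,0.02,0,0,0,0, 0,0,0.03,0,0,0,0, 0,0,0.035,0,0,0,0, 0,0,0.035,0,0,0,0, 0,0,0.035,0,0,0,0, 0,0,0.035,0,0,0,0, 0,0,0.035,0,0,0,0, 0,0,0.035,0,0,0,0, 0,0,0.035,0,0,0,0, 0,0,0.035,0,0,0,0, 0,0,0.035,0,0,0,0]';python3 - <<'E'
from h import *
print(pin())
E
python3 -m pendant '[0,0,0,0,0,0,0,0,0,0,0,0,0,0, 0,0,0,0,0,0,0]'
```

```text
clock: 31.15
tool_pos: [0.5317, 0.0105, 0.0562]
eef_rot: [0.663, 0.748, -0.005, -0.003]
contact_force: [-15.0, -0.5, 17.2]
opening: 0.222
finger_force: 25.1
[0.   0.   0.01 0.   0.37 1.   1.   1.   1.   1.   1.   1.   1.   1.
 1.   1.   1.   1.   0.42 0.   0.   0.   0.   0.   0.  ]
clock: 31.5
tool_pos: [0.5316, 0.0105, 0.0562]
eef_rot: [0.663, 0.748, -0.005, -0.003]
contact_force: [-16.0, 0.1, 17.7]
opening: 0.224
finger_force: 25.1
```

The anvil has given about 6 mm and has been held. I open the jaw and fetch the stone.

```bash
python3 -m pendant '[0,0,-0.02,0,0,0,0, 0,0,-0.06,0,0,0,0, 0,0,-0.12,0,0,0,0, 0,0,-0.18,0,0,0,0, 0,0,-0.25,0,0,0,0, 0,0,-0.33,0,0,0,0, 0,0,-0.42,0,0,0,0, 0,0,-0.5,0,0,0,0, 0,0,-0.57,0,0,0,0, 0,0,-0.61,0,0,0,0, 0,0,-0.627,0,0,0,0, 0,0,-0.627,0,0,0,0]' && python3 -m pendant '[0.8,0,0,0,0,0,0, 0.8,0,0,0,0,0,0, 0.8,0,0,0,0,0,0, 0.8,0,0,-0.15,0,0,0, 0.8,0,0,-0.35,0,0,0, 0.8,0,0,-0.55,0,0,0, 0.8,0,0,-0.55,0,0,0, 0.8,0,0,-0.55,0,0,0]'
python3 - <<'E'
from h import *
a=np.radians(6.8)
move_to([.5387+.0565*np.cos(a),.0104+.0565*np.sin(a),.0355],6.8)
E
```

```text
clock: 32.7
tool_pos: [0.4447, -0.0, 0.0562]
eef_rot: [0.664, 0.748, -0.0, 0.0]
contact_force: [1.1, -0.8, 1.8]
opening: 0.226
finger_force: 25.0
clock: 33.5
tool_pos: [0.4449, -0.0002, 0.1389]
eef_rot: [0.664, 0.748, 0.0, 0.0]
contact_force: [-0.6, 0.1, 0.4]
opening: 0.796
finger_force: 0.0
shift [-0.004  1.005  0.691] turn [ 0.001 -0.    -0.   ] at [ 4.449e-01 -2.000e-04  1.389e-01] q7 -0.71 open 0.796 F [-0.6  0.1  0.4]
```

```bash
python3 -m pendant '[0.9,-0.004,0.25,0,0,0,0, 0.9,-0.004,0.5,0,0,0,0, 0.9,-0.004,0.75,0,0,0,0, 0.9,-0.004,1,0,0,0,0, 0.9,-0.004,1,0,0,0,0, 0.9,-0.004,1,0,0,0,0, 0.9,-0.004,1,0.2,0,0,0, 0.9,-0.004,1,0.4,0,0,0, 0.9,-0.004,1,0.6,0,0,0, 0.9,-0.004,1,0.7,0,0,0, 0.9,-0.004,1,0.7,0,0,0, 0.9,-0.004,1,0.7,0,0,0]' && python3 -m pendant '[0,0,0,0,0,0,0, 0,0,0,0,0,0,0, 0,0,0,0,0,0,0, 0,0,0,0,0,0,0, 0,0,0,0,0,0,0, 0,0,0,0,0,0,0, 0,0,0,-0.15,0,0,0, 0,0,0,-0.4,0,0,0, 0,0,0,-0.7,0,0,0, 0,0,0,-0.7,0,0,0, 0,0,0,-0.7,0,0,0]' 55
python3 - <<'E'
from h import *
a=np.radians(6.5)
for d in(0,):move_to([.4738+d/1000*np.cos(a),.306+d/1000*np.sin(a),.14],6.5)
E
```

```text
clock: 34.7
tool_pos: [0.5934, 0.0175, 0.0341]
eef_rot: [0.663, 0.748, -0.0, -0.0]
contact_force: [0.3, 0.0, -0.0]
opening: 0.899
finger_force: 0.0
clock: 35.8
tool_pos: [0.592, 0.0167, 0.1378]
eef_rot: [0.664, 0.748, -0.001, -0.001]
contact_force: [-1.5, -0.3, -7.0]
opening: 0.538
finger_force: 55.0
shift [ 2.009 -0.553 -0.014] turn [-0.002  0.     0.004] at [0.592  0.0167 0.1378] q7 -0.53 open 0.538 F [-1.5 -0.3 -7. ]
```

```bash
python3 -m pendant '[0,0.2,-0.06,-0.05,0,0,0, 0,0.45,-0.13,-0.05,0,0,0, 0,0.7,-0.2,-0.05,0,0,0, 0,1,-0.276,-0.05,0,0,0, 0,1,-0.276,-0.05,0,0,0, 0,1,-0.276,-0.05,0,0,0]' >/dev/null && python3 -m pendant '[0,0.25,-0.07,0,0,0,0, 0,0.5,-0.14,0,0,0,0, 0,0.75,-0.2,0,0,0,0, 0,1,-0.276,0,0,0,0, 0,1,-0.276,0,0,0,0, 0,1,-0.276,0,0,0,0]'
python3 - <<'E'
from h import *
a=np.radians(6.5)
for d in(0,):move_to([.4738+d/1000*np.cos(a),.306+d/1000*np.sin(a),.0345],6.5)
E
```

```text
clock: 37.0
tool_pos: [0.4749, 0.304, 0.1444]
eef_rot: [0.663, 0.748, -0.002, 0.0]
contact_force: [0.0, -0.5, -5.6]
opening: 0.54
finger_force: 55.0
shift [ 0.017 -0.003  0.733] turn [-0.002  0.002  0.004] at [0.4749 0.304  0.1444] q7 -1.05 open 0.54 F [ 0.  -0.5 -5.6]
```

```bash
python3 -m pendant '[0,0.017,0,0.2,0,0,0, 0,0.017,0,0.4,0,0,0, 0,0.017,0,0.55,0,0,0, 0,0.017,0,0.66,0,0,0, 0,0.017,0,0.738,0,0,0, 0,0.017,0,0.738,0,0,0, 0,0.017,0,0.738,0,0,0, 0.8,0.017,0,0.738,0,0,0, 0.8,0.017,0,0.738,0,0,0, 0.8,0.017,0,0.738,0,0,0, 0.8,0.017,0,0.5,0,0,0, 0.8,0.017,0,0.2,0,0,0]' && python3 -m pendant '[1,-0.2,0.1,-0.3,0,0,0, 1,-0.45,0.2,-0.3,0,0,0, 1,-0.7,0.25,-0.3,0,0,0, 1,-1,0.3,-0.3,0,0,0, 1,-1,0.3,-0.3,0,0,0, 1,-1,0.3,-0.3,0,0,0]'
python3 - <<'E'
from h import *
s=r.snapshot("top");t=r.snapshot("side")
cv2.imwrite("pics/c8.png",np.hstack([cv2.resize(s["img"][...,::-1],(400,300)),cv2.resize(t["img"][...,::-1],(400,300))]))
print("can",blob(s,(440,206,500,266),.064,150)[1])
move_to([.582,-.367,.14],0)
E
```

```text
clock: 38.2
tool_pos: [0.4744, 0.3071, 0.1159]
eef_rot: [0.663, 0.748, -0.002, -0.0]
contact_force: [1.5, 1.7, -0.5]
opening: 0.799
finger_force: 0.0
clock: 38.8
tool_pos: [0.5385, 0.163, 0.1615]
eef_rot: [0.665, 0.747, 0.0, 0.0]
contact_force: [-0.7, 0.6, -1.1]
opening: 0.998
finger_force: 0.0
can (array([ 581.5, -366.7]), array([55.6, 55.6]), np.float32(137.4))
shift [-3.563 -0.136  0.138] turn [ 0.    -0.001  0.077] at [0.5377 0.166  0.1616] q7 -0.79 open 1.001 F [-0.5  0.4  0.7]
```

View pics/c8.png

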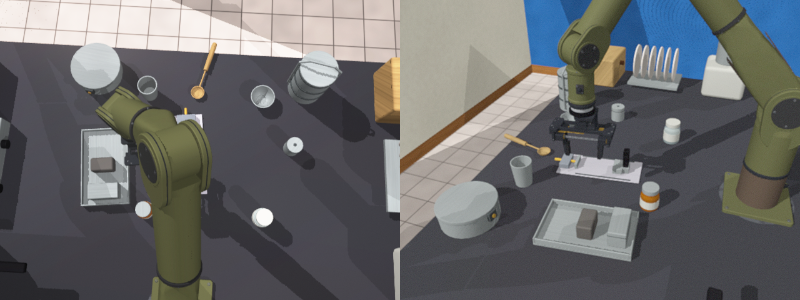

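Tin (618,227) and stone (587,222) both stand in the tray, and the canister has not moved. I keep the tool's yaw and go to it.

```bash
python3 -m pendant '[1,-0.3,0,0,0,0,0, 1,-0.6,0,0,0,0,0, 1,-0.9,0,0,0,0,0, 1,-1,0,0,0,0,0, 1,-1,0,0,0,0,0]'>/dev/null;python3 -m pendant '[1,-0.3,0,0,0,0,0, 1,-0.6,0,0,0,0,0, 1,-0.9,0,0,0,0,0, 1,-1,0,0,0,0,0, 1,-1,0,0,0,0,0]'>/dev/null;python3 -m pendant '[1,-0.3,0,0,0,0,0, 1,-0.6,0,0,0,0,0, 1,-0.9,0,0,0,0,0, 1,-1,0,0,0,0,0, 1,-1,0,0,0,0,0, 1,-1,0,0,0,0,0]'
python3 - <<'E'
from h import *
s=r.snapshot("side");i=cv2.cvtColor(s["img"],cv2.COLOR_RGB2GRAY);print(proj(s,[[.582,-.367,.064],[.582,-.367,0]]))
move_to([.582,-.367,.035],6.8)
E
```

```text
clock: 40.5
tool_pos: [0.5927, -0.2774, 0.1614]
eef_rot: [0.662, 0.75, 0.002, -0.001]
contact_force: [0.7, 0.0, -0.1]
opening: 1.001
finger_force: 0.0
[[348.72488528 169.2150712 ]
 [348.20055659 189.30344235]]
shift [-0.587 -0.146  0.842] turn [ 0.001 -0.002  0.004] at [ 0.5926 -0.2773  0.1616] q7 0.01 open 1.0 F [ 0.1  0.9 -0.4]
```

```bash
python3 -m pendant '[1,-0.3,-0.07,0,0,0,0, 1,-0.587,-0.146,0,0,0,0, 1,-0.587,-0.146,0,0,0,0, 1,-0.587,-0.146,0,0,0,0, 1,-0.587,-0.146,0.2,0,0,0, 1,-0.587,-0.146,0.4,0,0,0, 1,-0.587,-0.146,0.6,0,0,0, 1,-0.587,-0.146,0.75,0,0,0, 1,-0.587,-0.146,0.83,0,0,0, 1,-0.587,-0.146,0.83,0,0,0,1,-0.587,-0.146,0.83,0,0,0]'; python3 -m pendant '[0,0,0,0,0,0,0, 0,0,0,0,0,0,0, 0,0,0,0,0,0,0, 0,0,0,0,0,0,0, 0,0,0,0,0,0,0, 0,0,0,0,0,0,0]' 40;python3 -m pendant '[0,0,0,-0.1,0,0,0, 0,0,0,-0.3,0,0,0, 0,0,0,-0.5,0,0,0, 0,0,0,-0.7,0,0,0, 0,0,0,-0.8,0,0,0, 0,0,0,-0.8,0,0,0]'
python3 - <<'E'
from h import *
a=np.radians(6.8)
move_to([.5387+.018*np.cos(a),.0104+.018*np.sin(a),.155],6.8)
E
```

```text
clock: 41.65
tool_pos: [0.5816, -0.3711, 0.0378]
eef_rot: [0.663, 0.749, 0.001, 0.001]
contact_force: [-0.2, -0.5, -0.1]
opening: 1.001
finger_force: 0.0
clock: 42.25
tool_pos: [0.5817, -0.3726, 0.0376]
eef_rot: [0.664, 0.748, 0.001, 0.001]
contact_force: [2.8, 0.0, 4.3]
opening: 0.648
finger_force: 40.0
clock: 42.85
tool_pos: [0.5809, -0.3731, 0.1589]
eef_rot: [0.664, 0.748, 0.0, 0.002]
contact_force: [0.2, -0.3, -2.3]
opening: 0.646
finger_force: 40.0
shift [2.572 0.144 0.021] turn [0.001 0.001 0.   ] at [ 0.5809 -0.3731  0.1589] q7 0.17 open 0.646 F [ 0.2 -0.3 -2.3]
```

```bash
python3 -m pendant '[0,0.2,0,0,0,0,0, 0,0.5,0,0,0,0,0, 0,0.8,0,0,0,0,0, 0,1,0,0,0,0,0, 0,1,0,0,0,0,0]'>/dev/null;python3 -m pendant '[0,0.25,0,0,0,0,0, 0,0.5,0,0,0,0,0, 0,0.75,0,0,0,0,0, 0,1,0,0,0,0,0, 0,1,0,0,0,0,0,0,1,0,0,0,0,0]'
python3 - <<'E'
from h import *
a=np.radians(6.8)
move_to([.5387+.018*np.cos(a),.0064+.018*np.sin(a),.0445],6.8)
E
```

```text
clock: 43.95
tool_pos: [0.5437, -0.0746, 0.1556]
eef_rot: [0.663, 0.749, -0.001, -0.001]
contact_force: [-0.2, -1.2, -2.4]
opening: 0.648
finger_force: 40.0
shift [0.54  0.154 0.74 ] turn [-0.002  0.     0.002] at [ 0.5437 -0.0746  0.1556] q7 -0.41 open 0.648 F [-0.2 -1.2 -2.4]
```

```bash
python3 -m pendant '[0,0.27,0.07,0,0,0,0, 0,0.54,0.154,0,0,0,0, 0,0.54,0.154,0,0,0,0, 0,0.54,0.154,0,0,0,0, 0,0.54,0.154,0.2,0,0,0, 0,0.54,0.154,0.4,0,0,0, 0,0.54,0.154,0.55,0,0,0, 0,0.54,0.154,0.64,0,0,0, 0,0.54,0.154,0.68,0,0,0, 0,0.54,0.154,0.68,0,0,0]'
python3 - <<'E'
from h import *
a=np.radians(6.8)
move_to([.5387+.018*np.cos(a),.0064+.018*np.sin(a),.0445],6.8)
E
```

```text
clock: 44.95
tool_pos: [0.5577, 0.0073, 0.0542]
eef_rot: [0.664, 0.748, -0.001, -0.0]
contact_force: [-0.2, 0.8, -2.0]
opening: 0.647
finger_force: 40.0
shift [ 0.009 -0.006  0.065] turn [-0.001  0.    -0.   ] at [0.5577 0.0073 0.0542] q7 -0.66 open 0.647 F [-0.2  0.8 -2. ]
```

```bash
python3 -m pendant '[0,0.009,-0.006,0.03,0,0,0, 0,0.009,-0.006,0.068,0,0,0, 0,0.009,-0.006,0.068,0,0,0, 0.84,0.009,-0.006,0.068,0,0,0, 0.84,0.009,-0.006,0.068,0,0,0, 0.84,0.009,-0.006,0.068,0,0,0, 0.84,0.009,-0.006,-0.1,0,0,0, 0.84,0.009,-0.006,-0.35,0,0,0, 0.84,0.009,-0.006,-0.55,0,0,0, 0.84,0.009,-0.006,-0.55,0,0,0,0.84,0.009,-0.006,-0.55,0,0,0]'
python3 - <<'E'
from h import *
move_to([.4444,.0005,.056],6.8)
E
```

```text
clock: 46.05
tool_pos: [0.5571, 0.0095, 0.1377]
eef_rot: [0.664, 0.748, 0.0, 0.001]
contact_force: [-0.7, -0.4, -0.4]
opening: 0.84
finger_force: 0.0
shift [ 0.03  -0.754  0.544] turn [0.001 0.    0.   ] at [0.5571 0.0095 0.1377] q7 -0.57 open 0.84 F [-0.7 -0.4 -0.4]
```

```bash
python3 -m pendant '[0.8,0.03,-0.25,0,0,0,0, 0.8,0.03,-0.5,0,0,0,0, 0.8,0.03,-0.754,0,0,0,0, 0.8,0.03,-0.754,0,0,0,0, 0.8,0.03,-0.754,0,0,0,0, 0.8,0.03,-0.754,0,0,0,0, 0.8,0.03,-0.754,0.2,0,0,0, 0.8,0.03,-0.754,0.4,0,0,0, 0.8,0.03,-0.754,0.54,0,0,0, 0.8,0.03,-0.754,0.54,0,0,0]' && python3 -m pendant '[0,0,0,0,0,0,0, 0,0,0,0,0,0,0, 0,0,0,0,0,0,0, 0,0,0,0,0,0,0, 0,0,0,0,0,0,0, 0,0,0,0,0,0,0]' 25 && python3 -m pendant '[0,0,0.03,0,0,0,0, 0,0,0.06,0,0,0,0, 0,0,0.1,0,0,0,0, 0,0,0.14,0,0,0,0, 0,0,0.18,0,0,0,0, 0,0,0.22,0,0,0,0, 0,0,0.26,0,0,0,0, 0,0,0.3,0,0,0,0, 0,0,0.34,0,0,0,0, 0,0,0.38,0,0,0,0, 0,0,0.41,0,0,0,0, 0,0,0.44,0,0,0,0]' && python3 -m pendant '[0,0,0.02,0,0,0,0, 0,0,0.04,0,0,0,0, 0,0,0.06,0,0,0,0, 0,0,0.08,0,0,0,0, 0,0,0.09,0,0,0,0, 0,0,0.1,0,0,0,0, 0,0,0.1,0,0,0,0]';python3 - <<'E'
from h import *
print(pin())
s=r.snapshot("side");cv2.imwrite("pics/s9.png",cv2.resize(s["img"][200:320,230:430,::-1],None,fx=3.5,fy=3.5))
E
```

```text
clock: 47.05
tool_pos: [0.4441, 0.0011, 0.0538]
eef_rot: [0.663, 0.749, -0.001, -0.001]
contact_force: [0.6, -0.1, -0.6]
opening: 0.8
finger_force: 0.0
clock: 47.65
tool_pos: [0.4441, 0.0006, 0.0564]
eef_rot: [0.664, 0.748, 0.0, 0.0]
contact_force: [-0.6, -0.1, 0.1]
opening: 0.285
finger_force: 0.0
clock: 48.85
tool_pos: [0.5092, 0.0086, 0.0563]
eef_rot: [0.664, 0.748, -0.001, -0.0]
contact_force: [-3.8, 0.2, 6.6]
opening: 0.22
finger_force: 25.0
clock: 49.55
tool_pos: [0.522, 0.0101, 0.0563]
eef_rot: [0.664, 0.748, -0.002, -0.001]
contact_force: [-7.6, -0.2, 10.5]
opening: 0.223
finger_force: 25.0
[0.   0.   0.01 0.   0.41 1.   1.   1.   1.   1.   1.   1.   1.   1.
 1.   1.   1.   1.   0.43 0.   0.   0.   0.   0.   0.  ]
```

View pics/s9.png

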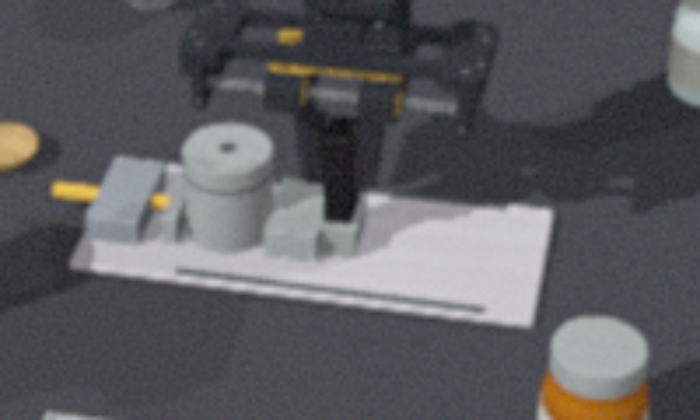

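The canister at (228,185) is upright between jaw and anvil, with about 6 mm of give. I hold it, then open the jaw.

```bash
python3 -m pendant '[0,0,0.005,0,0,0,0, 0,0,0.005,0,0,0,0, 0,0,0.005,0,0,0,0, 0,0,0.005,0,0,0,0, 0,0,0.005,0,0,0,0, 0,0,0.005,0,0,0,0, 0,0,0.005,0,0,0,0, 0,0,0.005,0,0,0,0, 0,0,0.005,0,0,0,0, 0,0,0.005,0,0,0,0, 0,0,0.005,0,0,0,0, 0,0,0.005,0,0,0,0]' && python3 -m pendant '[0,0,-0.02,0,0,0,0, 0,0,-0.06,0,0,0,0, 0,0,-0.12,0,0,0,0, 0,0,-0.18,0,0,0,0, 0,0,-0.24,0,0,0,0, 0,0,-0.3,0,0,0,0, 0,0,-0.36,0,0,0,0, 0,0,-0.42,0,0,0,0, 0,0,-0.48,0,0,0,0, 0,0,-0.52,0,0,0,0, 0,0,-0.537,0,0,0,0, 0,0,-0.537,0,0,0,0]' && python3 -m pendant '[0.8,0,0,0,0,0,0, 0.8,0,0,0,0,0,0, 0.8,0,0,0,0,0,0, 0.8,0,0,-0.15,0,0,0, 0.8,0,0,-0.35,0,0,0, 0.8,0,0,-0.55,0,0,0, 0.8,0,0,-0.55,0,0,0, 0.8,0,0,-0.55,0,0,0]'
python3 - <<'E'
from h import *
print(pin())
a=np.radians(6.8)
move_to([.5387+.0515*np.cos(a),.0104+.0515*np.sin(a),.044],6.8)
t=r.snapshot("side");cv2.imwrite("pics/s10.png",cv2.resize(t["img"][200:320,230:430,::-1],None,fx=3.5,fy=3.5))
E
```

```text
clock: 50.85
tool_pos: [0.5223, 0.0102, 0.0563]
eef_rot: [0.664, 0.748, -0.002, -0.001]
contact_force: [-8.1, -0.3, 10.9]
opening: 0.22
finger_force: 25.0
clock: 52.05
tool_pos: [0.4446, 0.0007, 0.0563]
eef_rot: [0.664, 0.748, -0.001, 0.0]
contact_force: [-0.5, 0.4, 6.1]
opening: 0.225
finger_force: 25.0
clock: 52.85
tool_pos: [0.4454, 0.0005, 0.1388]
eef_rot: [0.664, 0.748, 0.0, 0.0]
contact_force: [0.2, 0.1, -1.3]
opening: 0.799
finger_force: 0.0
[0.   0.   0.   0.   0.   0.   0.69 1.   1.   1.   1.   1.   1.   1.
 1.   1.   1.   1.   0.4  0.   0.   0.   0.   0.   0.  ]
shift [-0.008  0.973  0.627] turn [-0.  0.  0.] at [0.4448 0.0005 0.1382] q7 -0.76 open 0.799 F [ 0.6 -0.3 -0.8]
```

View pics/s10.png

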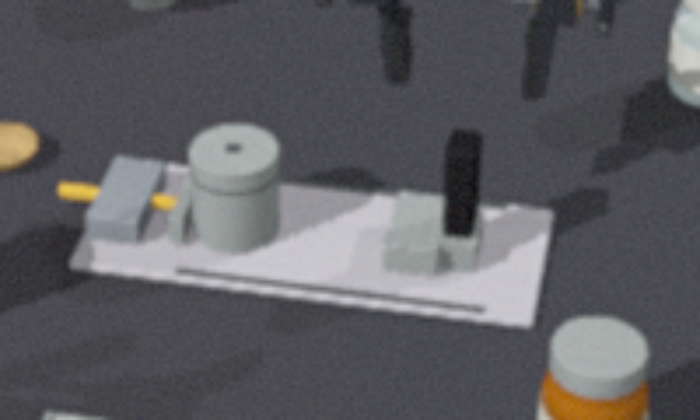

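The canister stands at (233,190) beside the anvil and the jaw is open at the same place as before. I check its centre from the lid knob at (233,147).

Run:
```python
from h import *
s=r.snapshot("side")
p=cast(s,[[233.5/3.5+230,150/3.5+200]],.070)[0];print(p)
print(cast(s,[[482/3.5/1+230-0,0]],.07)[0][:0], proj(s,[.590,.0165,.07]))
move_to([p[0],p[1],.044],6.8)
```

```text
[0.58831827 0.0235913  0.07      ]
[] [[297.13628205 241.01682159]]
shift [0.038 0.972 0.623] turn [-0.001  0.     0.   ] at [0.4445 0.0007 0.1377] q7 -0.76 open 0.803 F [-0.  -0.2  0.6]
```

```bash
python3 -m pendant '[0.95,0.015,0.25,0,0,0,0, 0.95,0.015,0.5,0,0,0,0, 0.95,0.015,0.75,0,0,0,0, 0.95,0.015,0.972,0,0,0,0, 0.95,0.015,0.972,0,0,0,0, 0.95,0.015,0.972,0,0,0,0, 0.95,0.015,0.972,0.2,0,0,0, 0.95,0.015,0.972,0.4,0,0,0, 0.95,0.015,0.972,0.55,0,0,0, 0.95,0.015,0.972,0.63,0,0,0, 0.95,0.015,0.972,0.63,0,0,0, 0.95,0.015,0.972,0.63,0,0,0]' && python3 -m pendant '[0,0,0,0,0,0,0, 0,0,0,0,0,0,0, 0,0,0,0,0,0,0, 0,0,0,0,0,0,0, 0,0,0,0,0,0,0, 0,0,0,0,0,0,0, 0,0,0,-0.15,0,0,0, 0,0,0,-0.4,0,0,0, 0,0,0,-0.7,0,0,0, 0,0,0,-0.7,0,0,0, 0,0,0,-0.7,0,0,0]' 40
python3 - <<'E'
from h import *
a=np.radians(6.5)
for d in(90,):move_to([.4738+d/1000*np.cos(a),.306+d/1000*np.sin(a),.14],6.5)
E
```

```text
clock: 54.2
tool_pos: [0.5895, 0.0207, 0.0447]
eef_rot: [0.663, 0.748, -0.0, 0.0]
contact_force: [-0.3, -0.5, -0.1]
opening: 0.948
finger_force: 0.0
clock: 55.3
tool_pos: [0.5895, 0.0201, 0.1492]
eef_rot: [0.664, 0.748, -0.0, 0.0]
contact_force: [-0.2, 0.5, -2.4]
opening: 0.651
finger_force: 40.0
shift [1.981 0.061 0.061] turn [0.    0.    0.004] at [0.5895 0.0201 0.1492] q7 -0.56 open 0.651 F [-0.2  0.5 -2.4]
```

```bash
python3 -m pendant '[0,0.2,0,0,0,0,0, 0,0.45,0.01,0,0,0,0, 0,0.7,0.02,0,0,0,0, 0,0.99,0.03,0,0,0,0, 0,0.99,0.03,0,0,0,0, 0,0.99,0.03,0,0,0,0]' >/dev/null && python3 -m pendant '[0,0.25,0,0,0,0,0, 0,0.5,0.01,0,0,0,0, 0,0.75,0.02,0,0,0,0, 0,0.99,0.03,0,0,0,0, 0,0.99,0.03,0,0,0,0, 0,0.99,0.03,0,0,0,0]'
python3 - <<'E'
from h import *
a=np.radians(6.5)
for d in(90,):move_to([.4738+d/1000*np.cos(a),.306+d/1000*np.sin(a),.0445],6.5)
s=r.snapshot("side");cv2.imwrite("pics/s11.png",cv2.resize(s["img"][260:440,150:420,::-1],None,fx=2.5,fy=2.5))
E
```

```text
clock: 56.5
tool_pos: [0.5628, 0.3149, 0.1474]
eef_rot: [0.664, 0.748, -0.002, 0.0]
contact_force: [0.2, -1.0, -2.3]
opening: 0.648
finger_force: 40.0
shift [0.01  0.006 0.686] turn [-0.001  0.002  0.004] at [0.5628 0.3149 0.1474] q7 -0.94 open 0.648 F [ 0.2 -1.  -2.3]
```

View pics/s11.png

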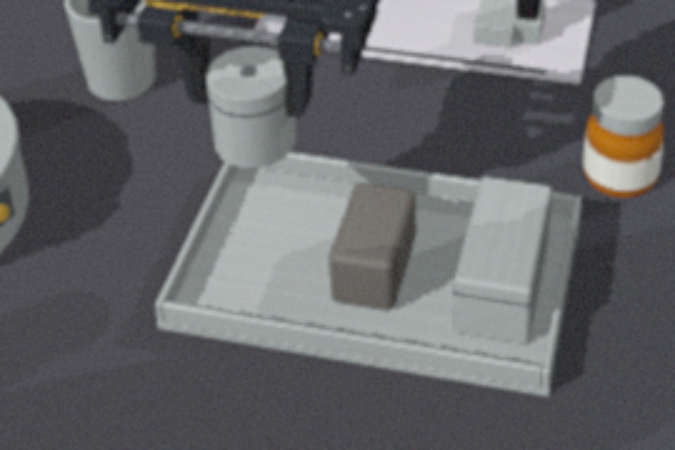

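The canister at (252,110) hangs behind the tray, with the stone (370,245) and tin (500,255) standing on its floor. I lower and release it.

```bash
python3 -m pendant '[0,0.01,0.006,0.2,0,0,0, 0,0.01,0.006,0.4,0,0,0, 0,0.01,0.006,0.55,0,0,0, 0,0.01,0.006,0.64,0,0,0, 0,0.01,0.006,0.689,0,0,0, 0,0.01,0.006,0.689,0,0,0, 0,0.01,0.006,0.689,0,0,0, 0.85,0.01,0.006,0.689,0,0,0, 0.85,0.01,0.006,0.689,0,0,0, 0.85,0.01,0.006,0.689,0,0,0, 0.85,0.01,0.006,0.5,0,0,0, 0.85,0.01,0.006,0.2,0,0,0]' && python3 -m pendant '[1,0,0,-0.5,0,0,0, 1,-0.2,0,-0.7,0,0,0, 1,-0.5,0,-0.7,0,0,0, 1,-0.75,0,-0.7,0,0,0, 1,-1,0,-0.7,0,0,0, 1,-1,0,-0.7,0,0,0, 1,-1,0,-0.7,0,0,0]' && python3 -m pendant '[1,-0.3,0,0,0,0,0, 1,-0.6,0,0,0,0,0, 1,-0.9,0,0,0,0,0, 1,-1,0,0,0,0,0, 1,-1,0,0,0,0,0, 1,-1,0,0,0,0,0, 1,-1,0,0,0,0,0]'; python3 -m pendant '[1,-0.3,0,0,0,0,0, 1,-0.6,0,0,0,0,0, 1,-0.9,0,0,0,0,0, 1,-1,0,0,0,0,0, 1,-1,0,0,0,0,0, 1,-1,0,0,0,0,0, 1,-1,0,0,0,0,0]';  python3 - <<'E'
from h import *
s=r.snapshot("top");t=r.snapshot("side")
cv2.imwrite("pics/c12.png",np.hstack([cv2.resize(s["img"][:,80:480,::-1],(400,480)),cv2.resize(t["img"][200:440,150:350+50,::-1],(400,480*400//500))[:480] if 0 else cv2.resize(t["img"][190:430,180:400,::-1],(400,480))]))
E
```

```text
clock: 57.75
tool_pos: [0.5624, 0.3167, 0.1177]
eef_rot: [0.663, 0.748, -0.003, -0.001]
contact_force: [0.3, 0.0, 0.6]
opening: 0.852
finger_force: 0.0
clock: 58.45
tool_pos: [0.5821, 0.1682, 0.2245]
eef_rot: [0.664, 0.747, 0.0, 0.0]
contact_force: [0.6, 0.4, -0.0]
opening: 0.997
finger_force: 0.0
clock: 59.15
tool_pos: [0.5994, 0.0241, 0.2246]
eef_rot: [0.662, 0.75, 0.001, -0.001]
contact_force: [-0.5, 0.5, -0.0]
opening: 1.002
finger_force: 0.0
clock: 59.85
tool_pos: [0.6177, -0.1247, 0.2246]
eef_rot: [0.662, 0.75, 0.001, -0.001]
contact_force: [0.4, 0.4, 0.5]
opening: 0.996
finger_force: 0.0
```

View pics/c12.png

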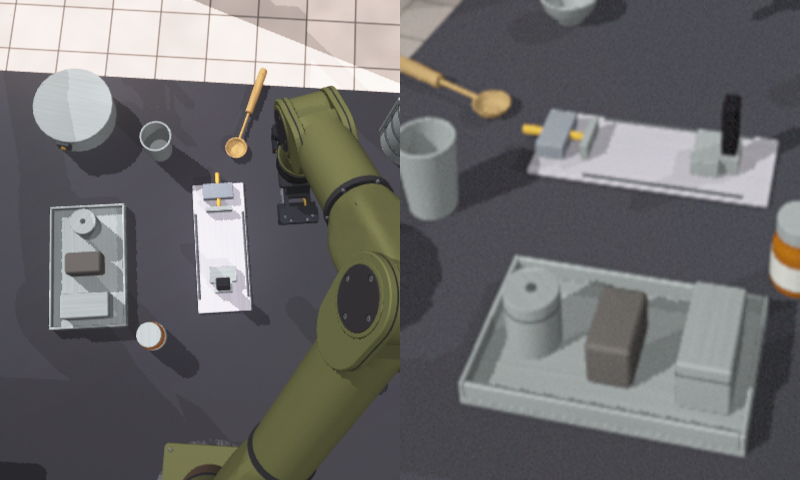

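All three pieces stand in the tray, canister (83,222), stone (84,263) and tin (84,305). The jaw is fully open and the robot is clear. I hand the job in.

```bash
python3 -c "
from plant import r
print(r.finish_job())"
```

```text
the job is handed in; nothing more can be done
None
```

The job is handed in, with no verdict shown: tin, stone and canister (no mould this time) were gauged in that order with about 6 mm of anvil give each, all three now stand in the tray, and the jaw is fully open.

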